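# Open the rolls of the bench dough sheeter

### The job

A thick piece of dough comes next, so open the rolls of the dough sheeter to their widest: press down the red thumb plate above the lever's grip until the pawl is clear of the teeth, then push the lever all the way down to its stop and let go, so that the pawl springs back into the lowest notch. Only press and push; do not lift the lever, and leave the other things on the bench and on the machine where they are.

Things in the scene. Friction and masses are not known exactly. Their poses are not given: they have to be found in the camera images.
- sheeter: Bench dough sheeter, fixed: two white cheeks 170 x 250 mm high with rolls between, a white board 115 mm high on either side, 300 mm long from the rolls. Origin on the bench below the lever's hinge, in the outer face of the lever-side cheek. x: level along the boards, away from the lever's grip; y: level, out of that cheek, parallel to the hinge; z up. At y > 0: only quadrant, lever, pawl.
- hub (a point): Hinge of the lever: the point of the hinge line 155 mm above the sheeter's origin, in the cheek's outer face.
- gap_lever (a joint): Rad. 0 = lever fully raised, grows going down, 1.05 = lower stop, rolls widest. It is a straight dark bar pointing to the sheeter's -x, 0.53 rad above level at 0, 0.52 below at the stop. Notches every 0.15 rad. Pawl in a notch: it cannot go down. Pawl free: it stays where left, about 7 to 10 N at the grip push it.
- lever_grip (a point): Centre of the lever's black grip, a bar 26 mm thick parallel to the hinge, 26 to 126 mm out from the cheek. This point is 210 mm from the hinge line and 78 mm out from the cheek. Its axes are the lever's: -x from the hub to the grip, y along the grip away from the machine, z square to the lever, upwards.
- pawl (a joint): Rad. Red pawl hinged on the lever 135 mm from the hub and carried by it: 0 = nose down in a notch, about 0.2 = nose just clear of the teeth, 0.27 = pressed to its stop. A spring returns it; the thumb plate takes about 3.5 N to start and 5 to 6 N at its stop.
- thumb_plate (a point): Middle of the top of the pawl's red thumb plate: slightly arched, 50 mm along the lever, 84 mm along the grip (32 to 116 mm out from the cheek; this point 78 mm). It stands over the grip, its top 38 mm above the grip's axis (square to the lever) when free, about 20 mm lower and 10 mm farther from the hub when pressed to its stop.
- dredger: Aluminium flour shaker, 72 mm across, 118 mm high, standing on the bench beside the lever. Origin under its middle.
- cutter: Steel ring cutter, 72 mm across, 45 mm high, standing on the bench near the lever. Origin under its middle.
- scraper: Bench scraper with a wooden handle, about 100 by 130 mm, 22 mm high, lying on the machine's near board.
- bowl: Steel bowl, 170 mm across, 75 mm high, on the bench. Origin under its middle.
- oil_bottle: Yellow oil bottle, 64 mm across, 190 mm high, on the bench. Origin under its middle.
- loaf_tin: Dark loaf tin, 110 by 200 mm, 75 mm high, on the bench. Origin under its middle.

How it is judged:
On the way, in this order (a step that is already met when the one before it is completed fails the run):
1. with the lever still raised, the thumb plate is pressed and the pawl is free of the teeth (value of joint pawl above 0.22 rad and value of joint gap_lever below 0.8 rad), for 0.1 s.
2. the lever is pushed down to its stop (value of joint gap_lever above 1 rad), for 0.2 s.
At the end, for the whole second after the job is handed in: The lever rests on its lower stop (joint within 0.05 rad of 1.05), at rest, with the pawl sprung back into the lowest notch (below 0.06 rad) (value of joint gap_lever above 1 rad and value of joint pawl below 0.06 rad and velocity of joint gap_lever between -0.05 and 0.05 rad/s); the robot touches nothing.
It fails at once if the lever is lifted above where it may start (value of joint gap_lever below 0.15 rad).
It fails at once if a thing on the bench or the machine is moved by more than 20 mm or lifted (distance of any of dredger, cutter, scraper, bowl, oil_bottle, loaf_tin from where it was at the start of the episode above 0.02 m).
It also fails if it takes over 32 s, if anything falls off the work surface, if the arm or the gripper's body presses on something with over 40 N, if the wrist force passes 120 N, or if a joint passes its speed limit or range.

### The arm

A 7-joint arm with a two-finger parallel gripper is mounted at the origin on the work surface. World frame = base frame: x ahead of the robot, y to its left, z up, the work surface at z = 0. Lengths are in m, angles in rad, forces in N, time in s.
With the tool pointing down it reaches from about 0.35 to 0.9 m from the base axis. Payload 7.2 kg.
Tool frame: the origin (TCP) lies at the very end of the fingers, on their centre line; the grasp point (between the pads) lies 19 mm behind it (bot.grasp_offset is the distance from the TCP to the grasp point, in m); z points along the fingers, y is the line along which they close (so a half turn about z gives the same grasp; the last joint's range is limited). The gripper opens to 85 mm and grips with 20 to 120 N. Pads are 22 mm wide; open, the fingers measure 114 mm over their backs; the gripper's body (76 mm by 85 mm) begins 54 mm behind the grasp point. The pads swing forward as they close: fully open they stand 13 mm farther back than shut.
Start: joints at [-1.375, 0.411, -0.013, 1.596, 0.006, 1.134, -0.082], TCP at [0.163, 0.603, 0.231] pointing down, gripper open.
Joint ranges: [-2.95, 2.95], [-0.29, 1.99], [-1.47, 1.44], [0.14, 2.54], [-1.03, 4.17], [0.13, 1.85], [-2.86, 2.86]. Speed limits (rad/s): [2.39, 2.39, 3.01, 3.01, 3.14, 3.14, 3.14].

### API

Orientations are given as a 3x3 rotation matrix whose columns are the frame's x, y, z axes.
In Python, from station import sensors, eyes, bot gives the robot as it stands.
- The arm moves only by the shell command python3 -m handwheel 'ROWS'. ROWS is JSON, a list that holds one entry, the list of rows, each a list of 5 numbers: the finger opening in m, from 0 to 0.0854, then the shift along the tool's x, y, z in m, then the turn about the tool's z in rad. A call has 1 to 12 rows; each row shifts and turns the commanded pose from where the row before left it, along the tool's axes as they then stand; what a row does not reach is not made up. A row lasts 1/12 s, in which the tool goes at most 41.7 mm and 7.16 degrees, less where a joint would pass 70% of its speed; a pose out of reach is approached as far as the arm can. A call is refused whole if a number of a shift passes 0.0417 or a number of a turn 0.125, either way. A call with a gripper value outside its range is refused whole. The fingers move at their own pace and stop on an object; the grip force is fixed at half the most. Time passes only in rows, so rows that do not move let the fingers close. It gives the time, the measured TCP pose, the force, the opening and the grip force at its end, in the units of the state.
- sensors.observe(): the state, without advancing time (a new reading comes with each control period).
- eyes.capture(name): name is "scene" or "top" or "wrist"; returns a dict with "color" (480x640x3 uint8, blue, green, red), "fovy" (degrees; the focal length in pixels is half the picture's height over the tangent of half this angle, whatever the lens; pixels are square), "cx", "cy" (the principal point, pixels), "dist" ([k1, k2, p1, p2, k3] as OpenCV has them; the pictures are not rectified), "R" (3x3) and "t" (3): a world point X has camera coordinates R X + t; the wrist camera has in their place "mount" (4x4, takes a point from camera to tool coordinates, whose origin is the TCP and whose axes are the flange's). Camera axes: x right, y down, z forward; pixel columns grow to the right and rows downward; lengths in m; the calibration is good to about 2 mm. A picture is of the moment at which its call begins: read the wrist's pose just before it. There is no depth.
- bot.close_job(): hands the job in; it is judged then, once.
The state is a dict: "t": time; "q": joint angles; "joint_vel": joint speeds; "joint_efforts": joint torques, N m; "position": TCP position; "eef_rot": TCP orientation; "wrist_force": force on the tool from outside, world axes, zero at the start; "moment": the same for the moment, N m; "width": finger opening in m; "grip_force": force on a finger pad.
Only numpy, scipy, OpenCV 4.12 (cv2) and the standard library are available. Lean on these libraries where they do the work, as an engineer would, in place of code of your own. Each camera call takes 0.05 s, during which the arm holds its last target. There are 200 camera calls.

## Working session

There is one attempt and no reset: what is moved stays moved. The work goes in short steps, Python scripts to look and compute and a shell command to move; the robot and the scene stay as the last step left them, time stands still between calls to the robot, and variables do not carry over. Pictures are saved under pics/ and viewed, at most 10 in all, crops included, and the job is handed in when it is done.

```bash
mkdir -p pics; python3 - <<'E'
from station import sensors, eyes, bot
import cv2,pickle,numpy as np
s=sensors.observe();print(s['t'],s['position'],np.round(s['eef_rot'],3).tolist(),s['width'])
d={}
for n in("scene","top"):
    d[n]=eyes.capture(n);cv2.imwrite(f"pics/{n}0.png",d[n]["color"]);print(n,d[n]["fovy"],np.round(d[n]["R"],3).tolist(),d[n]["t"],d[n]["dist"])
pickle.dump(d,open("d0.pkl","wb"))
E
```

```text
0.0 [0.16287885 0.60287798 0.23044363] [[-0.965, 0.261, -0.0], [0.261, 0.965, -0.002], [-0.0, -0.002, -1.0]] 0.08503562395221972
scene 47.58912653606344 [[-0.847, 0.532, 0.012], [0.327, 0.539, -0.776], [-0.419, -0.653, -0.63]] [ 0.41628618 -0.0677694   1.74006042] [-0.13474235  0.          0.          0.          0.        ]
top 54.07697215517514 [[0.004, -0.999, 0.033], [-0.998, -0.006, -0.07], [0.07, -0.033, -0.997]] [0.04452131 0.593516   1.13370212] [-0.05498742  0.          0.          0.          0.        ]
```

View pics/scene0.png

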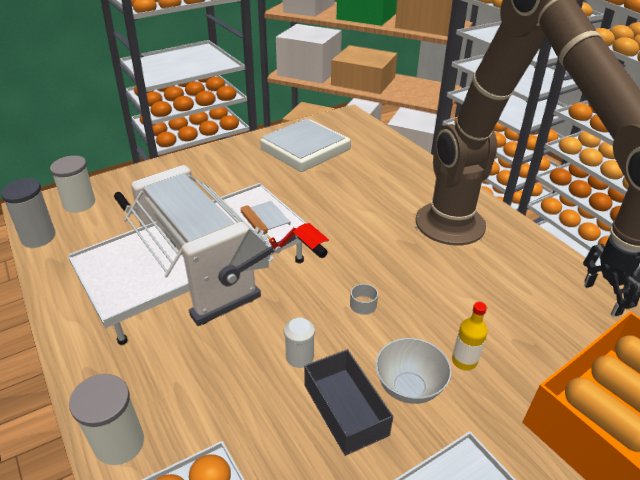

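View pics/top0.png

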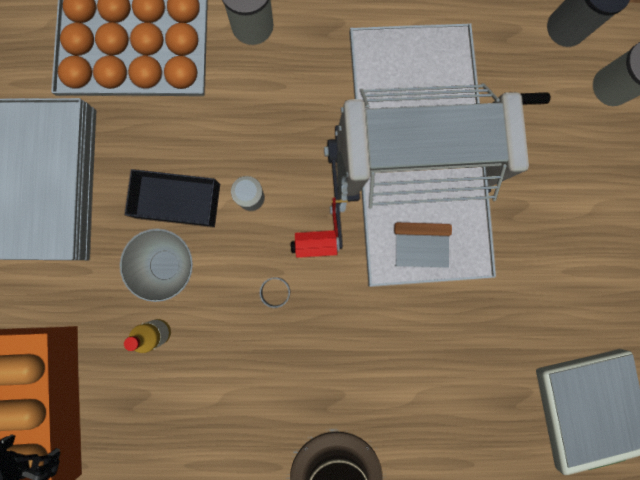

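```bash
python3 - <<'E'
import cv2,pickle,numpy as np
d=pickle.load(open("d0.pkl","rb"))
a=cv2.resize(d["scene"]["color"][190:290,210:340],None,fx=6,fy=6,interpolation=cv2.INTER_CUBIC)[:, :780]
b=cv2.resize(d["top"]["color"][130:270,280:370],None,fx=4.28,fy=4.28,interpolation=cv2.INTER_CUBIC)
cv2.imwrite("pics/c1.png",a);cv2.imwrite("pics/c2.png",b)
E
```

```text
(no output)
```

View pics/c1.png

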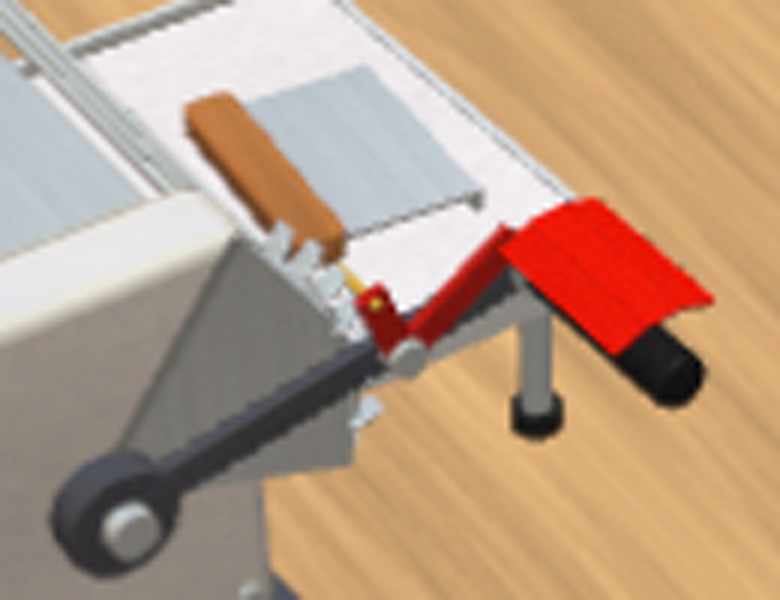

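View pics/c2.png

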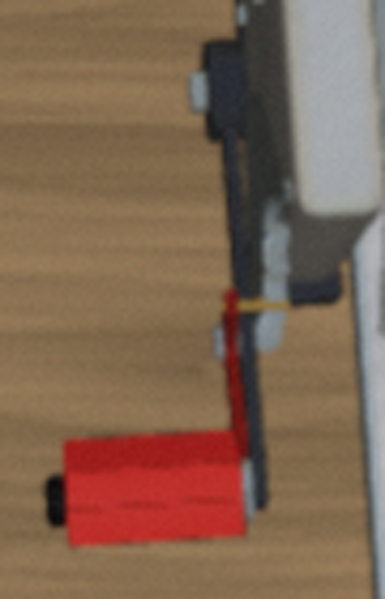

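```bash
cat > h.py <<'E'
import cv2,numpy as np
def ray(c,p):
    f=c["color"].shape[0]/2/np.tan(np.radians(c["fovy"])/2)
    K=np.array([[f,0,c["cx"]],[0,f,c["cy"]],[0,0,1]])
    u=cv2.undistortPoints(np.array([[p]],float),K,np.array(c["dist"],float))[0,0]
    R=np.array(c["R"]);t=np.array(c["t"]); v=R.T@np.array([u[0],u[1],1]); return -R.T@t, v/np.linalg.norm(v)
def tri(A,B):
    A_=np.zeros((3,3));b=np.zeros(3)
    for o,v in(A,B):
        P=np.eye(3)-np.outer(v,v);A_+=P;b+=P@o
    X=np.linalg.solve(A_,b);return X,max(np.linalg.norm((np.eye(3)-np.outer(v,v))@(X-o)) for o,v in(A,B))
E
python3 - <<'E'
from h import *;import pickle
d=pickle.load(open("d0.pkl","rb"))
P=dict(hi=((505,240),(243,430)),fi=((600,200),(246,534)),fo=((712,298),(68,546)),ho=((615,355),(65,441)),hub=((132,530),(198,92)),gripend=((680,375),(50,500)))
X={}
for k,(a,b) in P.items():
    a=((a[0]+.5)/6+210-.5,(a[1]+.5)/6+190-.5);b=((b[0]+.5)/4.28+280-.5,(b[1]+.5)/4.28+130-.5)
    X[k],e=tri(ray(d["scene"],a),ray(d["top"],b));print(k,X[k].round(4),round(e,4))
c=np.mean([X[k] for k in("hi","fi","fo","ho")],0);print(c)
print("y axis",(X["fo"]+X["ho"]-X["fi"]-X["hi"])/2,"lever dir",(X["fo"]+X["fi"]-X["ho"]-X["hi"])/2)
o,v=ray(d["top"],(275,293));s=(.045-o[2])/v[2];print("cutter",o+s*v)
o,v=ray(d["top"],(247,191));s=(.118-o[2])/v[2];print("dredger",o+s*v)
E
```

```text
hi [0.5876 0.0183 0.2174] 0.0025
fi [0.5392 0.0162 0.2175] 0.0013
fo [0.5346 0.0993 0.2198] 0.0006
ho [0.5836 0.102  0.2131] 0.0008
hub [0.7684 0.0359 0.1552] 0.0004
gripend [0.5567 0.109  0.196 ] 0.0002
[0.56125836 0.05895106 0.21696767]
y axis [-0.00426161  0.08340276 -0.00102481] lever dir [-0.04870887 -0.00241507  0.00339992]
cutter [0.45281381 0.15038396 0.045     ]
dredger [0.68476163 0.2114616  0.118     ]
```

Crops: the red plate spans scene px ≈(294–328, 223–249) and top px ≈(295–337, 230–257). The hub bolt is at scene (231,278), top (326,151). The plate triangulates to about (0.561, 0.059, 0.22), with the lever near the second notch.

```bash
python3 -m handwheel '[[[0,0,0,-0.03,0],[0,0,0,-0.03,0],[0,0,0,-0.03,0],[0,-0.0263,-0.021,0,0],[0,-0.0263,-0.021,0,0],[0,-0.0263,-0.021,0,0],[0,-0.0263,-0.021,0,0],[0,-0.0263,-0.021,0,0],[0,-0.0263,-0.021,0,0],[0,-0.0263,-0.021,0,0],[0,-0.0263,-0.021,0,0],[0,-0.0263,-0.021,0,0]]]' && python3 -m handwheel '[[[0,-0.0263,-0.021,0,0],[0,-0.0263,-0.021,0,0],[0,-0.0263,-0.021,0,0],[0,-0.0263,-0.021,0,0],[0,-0.0263,-0.021,0,0],[0,-0.0263,-0.021,0,0],[0,-0.0263,-0.021,0,0],[0,-0.0263,-0.021,0,0],[0,-0.0263,-0.021,0,0],[0,-0.0263,-0.021,0,0],[0,0,0,0,0],[0,0,0,0,0]]]' && python3 -m handwheel '[[[0,0,0,0,-0.105],[0,0,0,0,-0.105],[0,0,0,0,-0.105],[0,0,0,0,0],[0,0,0,0,0]]]'; python3 -c "
from station import sensors;s=sensors.observe();print(s['eef_rot'])"
```

```text
t: 1.1
position: [0.3428, 0.3575, 0.3211]
eef_rot: [[-0.965, 0.261, -0.0], [0.261, 0.965, -0.0], [0.0, -0.0, -1.0]]
wrist_force: [0.8, 0.2, 0.7]
width: -0.0001
grip_force: 0.0
t: 2.1
position: [0.5418, 0.0858, 0.3208]
eef_rot: [[-0.964, 0.265, -0.001], [0.265, 0.964, -0.001], [0.0, -0.001, -1.0]]
wrist_force: [-1.0, 0.5, -0.2]
width: -0.0
grip_force: 0.0
t: 2.52
position: [0.5408, 0.089, 0.3211]
eef_rot: [[-0.999, -0.05, -0.001], [-0.05, 0.999, 0.0], [0.001, 0.0, -1.0]]
wrist_force: [0.5, -0.1, -0.2]
width: -0.0002
grip_force: 0.0
[[-9.98771699e-01 -4.95456422e-02 -5.68293317e-04]
 [-4.95459123e-02  9.98771736e-01  4.71501997e-04]
 [ 5.44234433e-04  4.99079461e-04 -9.99999727e-01]]
```

```bash
python3 -m handwheel '[[[0,-0.008,-0.014,0.02,0],[0,-0.008,-0.014,0.02,0],[0,0,0,0.02,0],[0,0,0,0,0],[0,0,0,0,0]]]'; python3 - <<'E'
from station import eyes
import cv2,numpy as np
a=eyes.capture("scene")["color"][170:290,240:360];b=eyes.capture("top")["color"][190:290,260:360]
cv2.imwrite("pics/n1.png",np.hstack([cv2.resize(a,(400,400)),cv2.resize(b,(400,400))]))
E
```

```text
t: 2.93
position: [0.558, 0.0614, 0.2607]
eef_rot: [[-0.999, -0.05, -0.002], [-0.05, 0.999, -0.0], [0.002, -0.0, -1.0]]
wrist_force: [0.7, 0.2, -0.1]
width: 0.0002
grip_force: 0.0
```

View pics/n1.png

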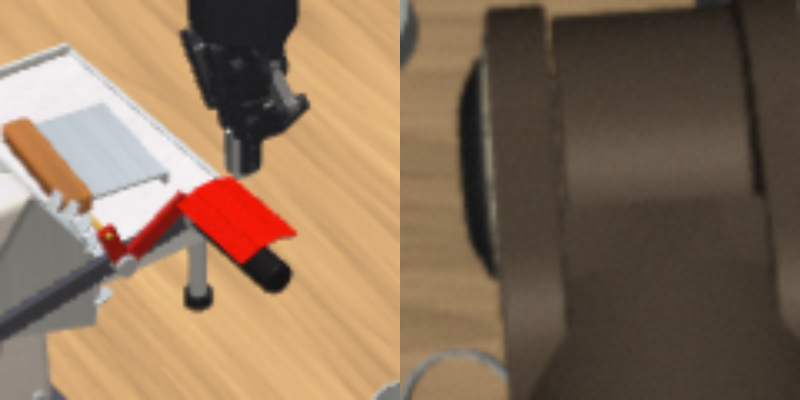

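The tool tip (left half, px ≈(242,172)) hangs straight above the plate's middle (240,220). The arm hides the top view. I'll press now.

```bash
python3 -m handwheel '[[[0,0,0,0.01,0],[0,0,0,0.01,0],[0,0,0,0.004,0],[0,0,0,0,0]]]';python3 -m handwheel '[[[0,0,0,0.005,0],[0,0,0,0.004,0],[0,0,0,0,0]]]';python3 -m handwheel '[[[0,0,0,0.003,0],[0,0,0,0.003,0],[0,0,0,0,0]]]'
```

```text
t: 3.37
position: [0.5579, 0.0609, 0.2359]
eef_rot: [[-0.999, -0.051, -0.002], [-0.051, 0.999, -0.0], [0.002, -0.0, -1.0]]
wrist_force: [0.1, 0.2, 0.9]
width: -0.0001
grip_force: 0.0
t: 3.62
position: [0.5584, 0.0607, 0.2275]
eef_rot: [[-0.999, -0.051, -0.001], [-0.051, 0.999, -0.0], [0.001, -0.0, -1.0]]
wrist_force: [-0.5, 0.5, 0.2]
width: 0.0001
grip_force: 0.0
t: 3.87
position: [0.5583, 0.0607, 0.222]
eef_rot: [[-0.999, -0.051, -0.001], [-0.051, 0.999, -0.0], [0.001, 0.0, -1.0]]
wrist_force: [-1.3, -0.7, 3.5]
width: -0.0001
grip_force: 2.1
```

```bash
python3 -m handwheel '[[[0,0,0,0.004,0],[0,0,0,0.004,0],[0,0,0,0.004,0],[0,0,0,0,0]]]';python3 -m handwheel '[[[0,0,0,0.003,0],[0,0,0,0.002,0],[0,0,0,0,0],[0,0,0,0,0]]]'; python3 - <<'E'
from station import eyes
import cv2,pickle
c=eyes.capture("scene");pickle.dump(c,open("d1.pkl","wb"));cv2.imwrite("pics/n2.png",cv2.resize(c["color"][190:290,210:340],(780,600)))
E
```

```text
t: 4.2
position: [0.5562, 0.0606, 0.2097]
eef_rot: [[-0.999, -0.051, -0.006], [-0.051, 0.999, -0.0], [0.006, 0.0, -1.0]]
wrist_force: [-11.0, -0.1, 10.0]
width: -0.0003
grip_force: 6.9
t: 4.53
position: [0.5581, 0.0607, 0.2057]
eef_rot: [[-0.999, -0.051, -0.001], [-0.051, 0.999, 0.0], [0.001, 0.0, -1.0]]
wrist_force: [-4.6, 0.6, 7.4]
width: 0.0001
grip_force: 3.3
```

View pics/n2.png

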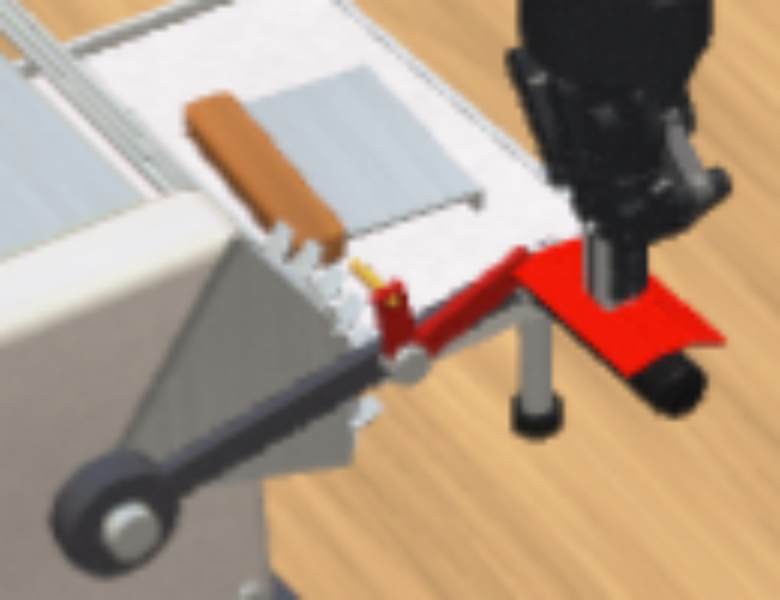

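The nose (crop ≈(395,290)) is now out of the teeth and the tip sits on the plate, slightly to the hub side. I'll push the lever down, following its arc.

```bash
python3 -m handwheel '[[[0,0.001,0,0.004,0],[0,0.001,0,0.004,0],[0,0.001,0,0.004,0],[0,0.001,0,0.004,0],[0,0.001,0,0.004,0]]]';python3 -m handwheel '[[[0,0.001,0,0.004,0],[0,0.001,0,0.004,0],[0,0.001,0,0.004,0],[0,0.001,0,0.004,0],[0,0,0,0.004,0],[0,0,0,0.004,0]]]'
```

```text
t: 5.0
position: [0.5543, 0.0604, 0.1862]
eef_rot: [[-0.999, -0.051, 0.002], [-0.051, 0.999, 0.001], [-0.002, 0.0, -1.0]]
wrist_force: [-1.7, 0.3, 8.3]
width: 0.0001
grip_force: 4.3
t: 5.5
position: [0.552, 0.0603, 0.1628]
eef_rot: [[-0.999, -0.051, 0.005], [-0.051, 0.999, 0.001], [-0.005, 0.0, -1.0]]
wrist_force: [1.1, -1.0, 8.8]
width: -0.0001
grip_force: 4.1
```

```bash
python3 -m handwheel '[[[0,0,0,0.004,0],[0,0,0,0.004,0],[0,0,0,0.004,0],[0,0,0,0.004,0],[0,-0.0005,0,0.004,0],[0,-0.0005,0,0.004,0],[0,-0.0005,0,0.004,0],[0,-0.0005,0,0.004,0],[0,-0.0005,0,0.004,0]]]';python3 -m handwheel '[[[0,-0.001,0,0.004,0],[0,-0.001,0,0.004,0],[0,-0.001,0,0.004,0],[0,-0.001,0,0.004,0],[0,-0.001,0,0.004,0],[0,-0.001,0,0.004,0],[0,-0.001,0,0.004,0],[0,-0.001,0,0.004,0]]]'; python3 - <<'E'
from station import eyes
import cv2
c=eyes.capture("scene");cv2.imwrite("pics/n3.png",cv2.resize(c["color"][200:300,210:340],(780,600)))
E
```

```text
t: 6.25
position: [0.5538, 0.0604, 0.1264]
eef_rot: [[-0.999, -0.051, 0.003], [-0.051, 0.999, 0.001], [-0.003, 0.0, -1.0]]
wrist_force: [-0.4, -0.9, 9.3]
width: -0.0
grip_force: 4.1
t: 6.92
position: [0.561, 0.0609, 0.094]
eef_rot: [[-0.999, -0.051, 0.002], [-0.051, 0.999, 0.0], [-0.002, 0.0, -1.0]]
wrist_force: [-2.6, 0.3, 7.5]
width: -0.0
grip_force: 4.2
```

View pics/n3.png

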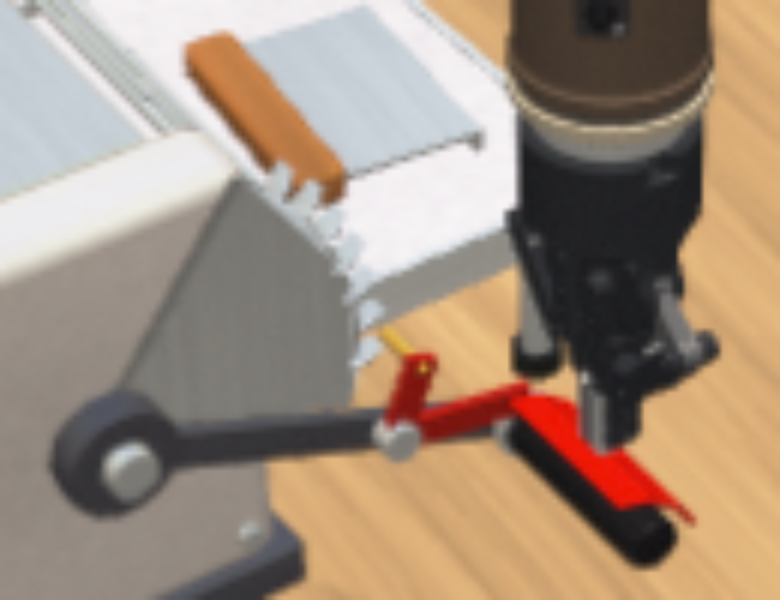

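The lever is most of the way down, with the pawl fully pressed and clear (nose at ≈(425,360)). The tip is still on the plate. I'll continue to the stop.

```bash
python3 -m handwheel '[[[0,-0.001,0,0.004,0],[0,-0.001,0,0.004,0],[0,-0.001,0,0.004,0],[0,-0.001,0,0.004,0],[0,-0.001,0,0.004,0],[0,-0.001,0,0.003,0],[0,0,0,0,0]]]';python3 -m handwheel '[[[0,-0.001,0,0.003,0],[0,-0.001,0,0.003,0],[0,0,0,0,0]]]';python3 -m handwheel '[[[0,-0.001,0,0.003,0],[0,0,0,0,0]]]'
```

```text
t: 7.55
position: [0.5688, 0.0614, 0.0714]
eef_rot: [[-0.999, -0.051, 0.005], [-0.051, 0.999, 0.001], [-0.005, 0.0, -1.0]]
wrist_force: [0.9, 0.2, 5.4]
width: 0.0003
grip_force: 2.2
t: 7.8
position: [0.5704, 0.0615, 0.0675]
eef_rot: [[-0.999, -0.051, 0.004], [-0.051, 0.999, 0.002], [-0.004, 0.002, -1.0]]
wrist_force: [-8.0, 0.6, 32.2]
width: -0.0
grip_force: 15.8
t: 7.97
position: [0.5708, 0.0615, 0.0664]
eef_rot: [[-0.999, -0.051, 0.003], [-0.051, 0.999, 0.003], [-0.003, 0.003, -1.0]]
wrist_force: [-18.4, -1.3, 52.5]
width: -0.0002
grip_force: 27.5
```

Force jumped at z≈0.067, so that's the stop. I'll hold lightly, then lift off.

```bash
python3 -m handwheel '[[[0,0,0,-0.003,0],[0,0,0,0,0],[0,0,0,0,0],[0,0,0,0,0]]]';python3 -m handwheel '[[[0,0,0,-0.004,0],[0,0,0,-0.004,0],[0,0,0,-0.005,0],[0,0,0,-0.008,0],[0,0,0,-0.01,0],[0,0,0,-0.02,0],[0,0,0,-0.03,0],[0,0,0,-0.03,0],[0,0,0,-0.03,0],[0,0,0,0,0],[0,0,0,0,0],[0,0,0,0,0]]]'; python3 - <<'E'
from station import eyes
import cv2
c=eyes.capture("scene");cv2.imwrite("pics/n4.png",cv2.resize(c["color"][200:320,210:366],(780,600)))
E
```

```text
t: 8.3
position: [0.5704, 0.0615, 0.0676]
eef_rot: [[-0.999, -0.051, 0.003], [-0.051, 0.999, 0.002], [-0.003, 0.002, -1.0]]
wrist_force: [-10.0, -0.2, 31.2]
width: -0.0001
grip_force: 16.2
t: 9.3
position: [0.5695, 0.0614, 0.2055]
eef_rot: [[-0.999, -0.051, 0.001], [-0.051, 0.999, 0.0], [-0.001, 0.0, -1.0]]
wrist_force: [0.0, 0.2, -0.6]
width: -0.0001
grip_force: 0.0
```

View pics/n4.png

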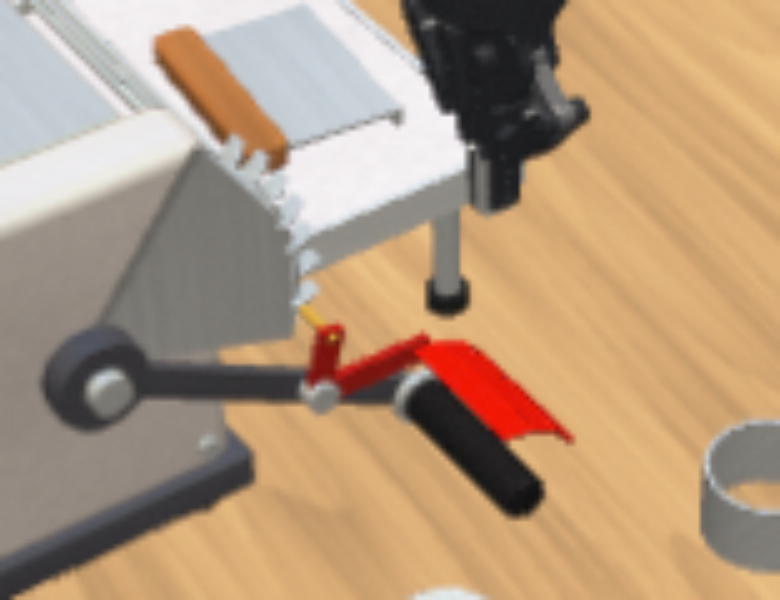

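```bash
python3 - <<'E'
from h import *;import pickle
d=pickle.load(open("d0.pkl","rb"))
n=np.array([-.051,.9987,0]);p=np.array([.5567,.109,.196])
o,v=ray(d["scene"],(314.4,298.2));X=o+v*(n@(p-o))/(n@v);h=np.array([.7684,.0359,.1552]);xs=np.array([.9987,.051,0])
print(X,np.arctan2(X[2]-h[2],-(X-h)@xs),np.hypot(X[2]-h[2],(X-h)@xs))
E
```

```text
[0.58039928 0.11021024 0.05312908] -0.5065471779044598 0.21038570722789268
```

The lever reads −0.51 rad below level, which is at the stop. The pawl is back under the last tooth (nose ≈(305,312)) and the tool is clear, so I'll hand in.

```bash
python3 -c "
from station import bot;print(bot.close_job())"
```

```text
the job is handed in; nothing more can be done
None
```

The lever is down on its stop at about 0.51 rad below level (nominal 0.52), the pawl looked sprung back into the lowest notch in the last picture, and the tool was clear when I handed the job in; no verdict came back.

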